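Find the dip basket that nests in the open washing pot

ROBOT

A 6-joint arm with a two-finger parallel gripper is mounted at the origin on the work surface. World frame = base frame: x ahead of the robot, y to its left, z up, the work surface at z = 0. Lengths are in m, angles in degrees, forces in N, time in s.
With the tool pointing down it reaches from about 0.4 to 0.825 m from the base axis. Payload 7 kg.
Tool frame: the origin (TCP) lies between the finger pads; the fingertips stand 19 mm ahead of it and the grasp point (between the pads) is the TCP (r.tip_extent is the distance from the TCP to the fingertips, in m); z points along the fingers, y is the direction in which the jaws open and shut (so a half turn about z gives the same grasp; the last joint's range is limited). The gripper opens to 88 mm and grips with 3 to 60 N. Pads are 19 mm wide; open, the fingers measure 130 mm over their backs; the gripper's body (78 mm by 193 mm) begins 47 mm behind the grasp point.
Start: joints at [91.335, 20.546, 0.682, 0, -70.136, -16.507], TCP at [0.177, 0.651, 0.246] pointing down, gripper open.
Joint ranges: [-176.03, 176.03], [-82.01, 121.73], [-58.28, 71.71], [-173.87, 95.51], [-174.79, -0.11], [-173.66, 173.66]. Speed limits (degrees/s): [136.94, 136.94, 172.46, 180, 180, 180].

INTERFACE

Orientations are given as [roll, pitch, yaw] about the fixed x, y, z axes, in that order (R = Rz(yaw) Ry(pitch) Rx(roll)).
In Python, from plant import r, capture, workorder, spotter gives the robot as it stands.
- The arm moves only by the tool step_arm, never from a script. Its argument "motion" is a list of rows, each a list of 5 numbers: the finger opening in m, from 0 to 0.0876, then the shift along the tool's x, y, z in m, then the turn about the tool's z in rad. In form: [[grip, dx, dy, dz, roll], ...]. A call has 1 to 5 rows; each row is the pose to reach, as a shift and turn from the pose commanded when the call began, along the tool's axes at that moment; what a row does not reach only later rows make up. A row lasts 1/8 s, in which the tool goes at most 62.5 mm and 10.7 degrees, less where a joint would pass 70% of its speed; a pose out of reach is approached as far as the arm can. A call with a gripper value outside its range is refused whole. The fingers move at their own pace and stop on an object; "newtons" is the grip in N (left out, the last holds). Time passes only in rows, so rows that repeat a pose let the fingers close. It gives the time, the measured TCP pose, the force and the opening at its end, in the units of the state.
- r.get_state(): the state, without advancing time (a new reading comes with each control period).
- capture(name): name is "side" or "top"; returns a dict with "image" (384x512x3 uint8, red, green, blue), "z_map" (384x512 float32, m along the optical axis (not along the pixel's ray), 0 where there is no reading), "fx", "fy", "cx", "cy" (pixels), "D" ([k1, k2, p1, p2, k3] as OpenCV has them; the pictures are not rectified), "pose" (4x4, takes a point from camera to world coordinates). Camera axes: x right, y down, z forward; pixel columns grow to the right and rows downward; lengths in m; the calibration is good to about 2 mm. A picture is of the moment at which its call begins.
- workorder.close_job(): hands the job in, once; it reports no verdict.
Trained networks look in the newest picture that a camera, given by its name, has taken for a name from the list of things; names that differ only in an ending like _2 or _b are one class to them, and where a whole thing is asked for, a point or a joint stands for the part that bears it (a point fixed in the world has none). Each returns a list of dicts, best first, with "p" (0 to 1); they miss things now and then, are a little off and sometimes report something else, mostly with a low value. They report only what shows in the picture. A call takes as long as a camera call.
- spotter.regions_of(camera, label): "mask" (384x512 bool, what is visible of it).
- spotter.tip_of(camera, label): "location" ([x, y, z] in m, in world coordinates, good to about 4 mm: a listed point, or the origin of a listed thing).
The state is a dict: "time_s": time; "joints": joint angles; "qd": joint speeds; "joint_torque": joint torques, N m; "tcp_pos": TCP position; "eef_rot": TCP orientation; "contact_force": force on the tool from outside, world axes, zero at the start; "moment": the same for the moment, N m; "gripper_width": finger opening in m.
Only numpy, scipy, OpenCV 4.12 (cv2) and the standard library are available. Lean on these libraries where they do the work, as an engineer would, in place of code of your own. Each camera call takes 0.05 s, during which the arm holds its last target.

TASK

One of the three washing pots in the caddy stands open. Find out by trying which of the three orange dip baskets nests in it, and lower that one in - never drop it - until it rests on the ledge inside with its rim level with the pot's rim. Leave the other two baskets standing upright on the mat, and do not disturb the pliers, the red lid or the flux bottle.

Things in the scene. Friction and masses are not known exactly. Their poses are not given: they have to be found in the camera images.
- basket_small: The small of three alike orange dip baskets: open slotted cup, sharp-edged flat foot 54 mm across, wall above it 1 mm slimmer in radius, 3 mm thick, 60 mm high. A flat stalk, its handle, rises through the middle to 122 mm above the underside: 26 mm along the basket's x, 10 mm thick along y. 60 to 130 g. Starts upright on the mat (3 mm thick). Origin: centre of the underside, z up.
- basket_middle: The middle of three alike orange dip baskets: open slotted cup, sharp-edged flat foot 60 mm across, wall above it 1 mm slimmer in radius, 3 mm thick, 60 mm high. A flat stalk, its handle, rises through the middle to 122 mm above the underside: 26 mm along the basket's x, 10 mm thick along y. 60 to 130 g. Starts upright on the mat (3 mm thick). Origin: centre of the underside, z up.
- basket_large: The large of three alike orange dip baskets: open slotted cup, sharp-edged flat foot 66 mm across, wall above it 1 mm slimmer in radius, 3 mm thick, 60 mm high. A flat stalk, its handle, rises through the middle to 122 mm above the underside: 26 mm along the basket's x, 10 mm thick along y. 60 to 130 g. Starts upright on the mat (3 mm thick). Origin: centre of the underside, z up.
- open_pot_mouth (a point): Centre of the open pot's mouth at rim height, 103 mm above the bench, z up. Of three fixed white stoneware pots in a row (72 to 78 mm across outside) it is the one without a lid. The bores differ and the pots change places from start to start, so which basket suits is not known beforehand: a larger one stands on the rim and will not enter, a smaller one drops past the ledge, 22 mm too deep.
- open_pot_ledge (a point): Centre of the level ledge inside the open pot, 60 mm below its mouth; the bore is straight down to it, the sump under it is 22 mm deep. The pot's own basket has 1.5 mm to spare all round in the bore and rests on the ledge with 1.5 mm overlap all round, its rim then level with the pot's rim. The next smaller basket slips through the ledge with 1.5 mm to spare.
- caddy: Plywood caddy, fixed, 112 by 306 mm, that holds the pots 94 mm apart along its y: the open one at y -94 mm, two with red screw lids (83 mm across, tops 6 mm above the open pot's rim) at y 0 and +94 mm. Its ends are 72 mm high, its side rails 65 mm. Origin: centre of the underside.
- pliers: pliers with orange handles lying flat on the mat, 165 mm long along their x, 52 mm wide, 12 mm high; origin near the joint, on the underside. Bystander.
- spare_lid: red screw lid lying flat on the mat, 83 mm across, 18 mm high; origin: centre of the underside. Bystander.
- flux_bottle: small amber jar with a white cap standing on the mat, 52 mm across, 85 mm high; origin: centre of the underside. Bystander.

How it is judged (in metres and radians):
At the end, for the whole second after the job is handed in: the matching basket rests on the ledge of the open pot (underside 60 mm below the mouth within 3.5 mm, within 4 mm of the pot's axis, upright within 3.5 degrees), and the other two stand on the mat or bench, upright within 4.5 degrees; all at rest (((z of basket_small in the frame of open_pot_mouth between -0.0635 and -0.0565 m and horizontal distance between basket_small and open_pot_mouth below 0.004 m and angle between basket_small's own z axis and vertical below 0.06 rad and linear speed of each of basket_small, basket_middle, basket_large below 0.02 m/s and height (world z) of basket_middle between -0.008 and 0.012 m and angle between each of basket_middle, basket_large's own z axis and vertical below 0.08 rad and height (world z) of basket_large between -0.008 and 0.012 m) or (z of basket_middle in the frame of open_pot_mouth between -0.0635 and -0.0565 m and horizontal distance between basket_middle and open_pot_mouth below 0.004 m and angle between basket_middle's own z axis and vertical below 0.06 rad and linear speed of each of basket_middle, basket_small, basket_large below 0.02 m/s and height (world z) of basket_small between -0.008 and 0.012 m and angle between each of basket_small, basket_large's own z axis and vertical below 0.08 rad and height (world z) of basket_large between -0.008 and 0.012 m) or (z of basket_large in the frame of open_pot_mouth between -0.0635 and -0.0565 m and horizontal distance between basket_large and open_pot_mouth below 0.004 m and angle between basket_large's own z axis and vertical below 0.06 rad and linear speed of each of basket_large, basket_small, basket_middle below 0.02 m/s and height (world z) of basket_small between -0.008 and 0.012 m and angle between each of basket_small, basket_middle's own z axis and vertical below 0.08 rad and height (world z) of basket_middle between -0.008 and 0.012 m))); the robot touches nothing.
It fails at once if a basket dropped into the pot (moving faster than 0.6 m/s inside it) ((horizontal distance between basket_small and open_pot_mouth below 0.015 m and z of basket_small in the frame of open_pot_mouth below 0 m and linear speed of basket_small above 0.6 m/s) or (horizontal distance between basket_middle and open_pot_mouth below 0.015 m and z of basket_middle in the frame of open_pot_mouth below 0 m and linear speed of basket_middle above 0.6 m/s) or (horizontal distance between basket_large and open_pot_mouth below 0.015 m and z of basket_large in the frame of open_pot_mouth below 0 m and linear speed of basket_large above 0.6 m/s)).
It fails at once if the pliers shifted by more than 25 mm (distance of pliers from where it was at the start of the episode above 0.025 m).
It fails at once if the red lid shifted by more than 25 mm (distance of spare_lid from where it was at the start of the episode above 0.025 m).
It fails at once if the amber flux bottle shifted by more than 25 mm (distance of flux_bottle from where it was at the start of the episode above 0.025 m).
It also fails if it takes over 72 s, if anything falls off the work surface, if the arm or the gripper's body presses on something with over 40 N, if the wrist force passes 120 N, or if a joint passes its speed limit or range.

## Working session

There is one attempt and no reset: what is moved stays moved. The work goes in short steps, Python scripts to look and compute and a tool call to move; the robot and the scene stay as the last step left them, time stands still between calls to the robot, and variables do not carry over. Pictures are saved under pics/ and viewed, and the job is handed in when it is done.

Besides the shell and the picture viewer there is one more tool, called after "Call:" in YAML: its name, and indented under it one key for each argument. step_arm: Moves the arm, as the interface text tells. Its arguments: {"type":"object","properties":{"motion":{"type":"array","items":{"type":"array","items":{"type":"number"}}},"newtons":{"type":"number"}},"required":["motion"]}

```bash
mkdir -p pics; ls
cat > h.py <<'E'
import numpy as np, cv2
from plant import r, capture, workorder, spotter
def cloud(c):
    h,w=c["z_map"].shape
    u,v=np.meshgrid(np.arange(w),np.arange(h))
    K=np.array([[c["fx"],0,c["cx"]],[0,c["fy"],c["cy"]],[0,0,1.]])
    p=cv2.undistortPoints(np.stack([u,v],-1).reshape(-1,1,2).astype(np.float64),K,np.array(c["D"],float)).reshape(h,w,2)
    z=c["z_map"]
    P=np.stack([p[...,0]*z,p[...,1]*z,z],-1)
    T=np.array(c["pose"])
    W=P@T[:3,:3].T+T[:3,3]
    W[z<=0]=np.nan
    return W
def proj(c,pts):
    T=np.linalg.inv(np.array(c["pose"]))
    K=np.array([[c["fx"],0,c["cx"]],[0,c["fy"],c["cy"]],[0,0,1.]])
    rv=cv2.Rodrigues(T[:3,:3])[0]
    return cv2.projectPoints(np.array(pts,float).reshape(-1,1,3),rv,T[:3,3],K,np.array(c["D"],float))[0].reshape(-1,2)
def save(c,n): cv2.imwrite(f"pics/{n}.png",c["image"][...,::-1])
E
python3 - <<'E'
from h import *
print(r.get_state())
for n in("top","side"):
    c=capture(n);save(c,n+"0");W=cloud(c);np.savez(f"{n}0.npz",W=W,img=c["image"])
    print(n,np.round(c["pose"],3).tolist(),c["fx"])
    for l in("basket_small","basket_middle","basket_large","open_pot_mouth","caddy","pliers","spare_lid","flux_bottle"):
        print(n,l,[(round(d["p"],2),np.round(d["location"],3).tolist()) for d in spotter.tip_of(n,l)])
E
```

```text
pics
{'time_s': 0.0, 'joints': array([ 9.13335061e+01,  2.05920444e+01,  6.34591411e-01, -2.02440727e-02,
       -7.01348701e+01, -1.65068436e+01]), 'qd': array([-0.06088008,  0.02671537,  0.00963312,  0.03876369, -0.01467657,
        0.00834982]), 'joint_torque': array([-3.00520887e-04, -5.82728148e+01,  2.93062985e+01,  6.99721590e+00,
        7.21115386e-03, -1.57540599e-04]), 'tcp_pos': array([0.17657768, 0.65103283, 0.2446216 ]), 'eef_rot': array([ 1.79906074e+02, -7.98796674e-03, -1.51802253e+01]), 'contact_force': array([ 0.20638622,  0.75960655, -0.0613302 ]), 'moment': array([ 0.0073813 , -0.00071765, -0.01548817]), 'gripper_width': 0.0878566393713905}
top [[0.024, -0.984, 0.175, 0.398], [-1.0, -0.024, 0.004, -0.087], [-0.0, -0.175, -0.985, 1.447], [0.0, 0.0, 0.0, 1.0]] 484.72841172281016
top basket_small [(0.58, [0.666, -0.241, -0.002]), (0.45, [0.655, -0.034, 0.006])]
top basket_middle [(0.53, [0.466, -0.128, 0.004])]
top basket_large [(0.98, [0.483, -0.256, 0.006]), (0.36, [0.663, -0.241, 0.001]), (0.23, [0.603, 0.183, 0.105])]
top open_pot_mouth [(0.75, [0.603, 0.18, 0.102])]
top caddy [(0.88, [0.57, 0.266, 0.002])]
top pliers [(0.68, [0.511, -0.402, 0.006])]
top spare_lid [(0.93, [0.658, -0.032, 0.005])]
top flux_bottle []
side [[0.901, -0.326, 0.285, 0.372], [-0.433, -0.674, 0.599, -0.627], [-0.003, -0.663, -0.749, 0.8], [0.0, 0.0, 0.0, 1.0]] 397.75009493595564
side basket_small [(0.73, [0.662, -0.238, 0.005])]
side basket_middle [(0.96, [0.466, -0.127, 0.002])]
side basket_large [(0.76, [0.484, -0.256, 0.005])]
side open_pot_mouth [(0.8, [0.601, 0.182, 0.102])]
side caddy [(0.76, [0.572, 0.27, 0.003])]
side pliers [(0.8, [0.512, -0.4, 0.001])]
side spare_lid [(0.55, [0.654, -0.03, 0.005])]
side flux_bottle [(0.91, [0.763, -0.051, -0.001])]
```

View pics/top0.png

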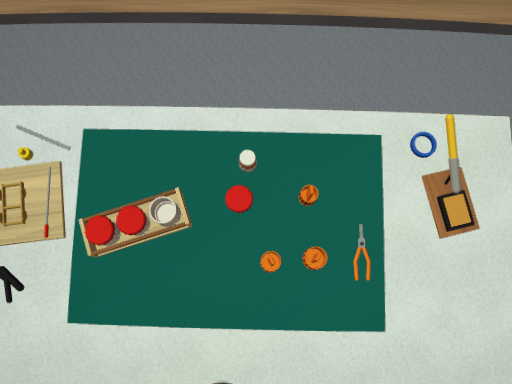

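View pics/side0.png

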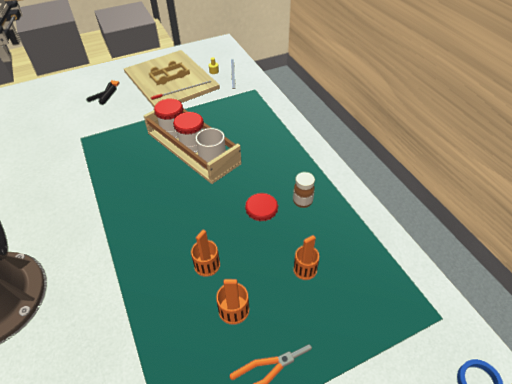

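Top view: the caddy is at lower left, with the open pot at about (165,210). The baskets are at (309,194), (270,261) and (315,258). Next I measure geometry.

```bash
python3 - <<'E'
from h import *
def fit(P):
    A=np.c_[2*P,np.ones(len(P))];b=(P**2).sum(1)
    for _ in range(4):
        s=np.linalg.lstsq(A,b,rcond=None)[0];R=np.sqrt(s[2]+s[0]**2+s[1]**2)
        e=abs(np.linalg.norm(P-s[:2],axis=1)-R);k=e<max(.002,2.0*np.median(e));A,b,P=A[k],b[k],P[k]
    return np.round([*s[:2],R],4),len(P)
B={"A":(.664,-.240),"B":(.466,-.127),"C":(.484,-.256)}
for n in("top","side"):
    d=np.load(n+"0.npz");W=d["W"];I=d["img"].astype(int)
    flat=W.reshape(-1,3)
    m=(abs(flat[:,0]-.55)<.2)&(abs(flat[:,1]+.35)<.25)
    z=flat[m][:,2];z=z[z<.03];print(n,"mat z",np.nanmedian(z))
    orange=((I[...,0]>150)&(I[...,2]<70)&(I[...,1]>50)).reshape(-1)
    for k,(x,y) in B.items():
        q=(np.hypot(flat[:,0]-x,flat[:,1]-y)<.05)
        P=flat[q&(flat[:,2]>.07)]
        T=flat[q&(flat[:,2]>.112)]
        if len(T)>3:
            c=T[:,:2].mean(0);u,s,v=np.linalg.svd(T[:,:2]-c);print(n,k,"stalk top",np.round(c,4),len(T),"dir",np.round(np.degrees(np.arctan2(v[0,1],v[0,0])),1),np.round(np.ptp((T[:,:2]-c)@v.T,axis=0),4),"z",np.round(np.percentile(T[:,2],[5,50,95]),4))
        Rm=flat[q&(flat[:,2]>.056)&(flat[:,2]<.070)]
        print("   rim",fit(Rm[:,:2]))
    q=(np.hypot(flat[:,0]-.602,flat[:,1]-.181)<.05)&(flat[:,2]>.097)&(flat[:,2]<.109)
    P=flat[q];print(n,"pot rim",len(P),fit(P[:,:2]),np.round(np.percentile(P[:,2],[5,50,95]),4))
    s=fit(P[:,:2])[0];rr=np.linalg.norm(P[:,:2]-s[:2],axis=1);print(np.round(np.percentile(rr,[0,5,10,25,50,75,90,95,100]),4))
    for dz in(.043,.02):
        q=(np.hypot(flat[:,0]-s[0],flat[:,1]-s[1])<.03)
    print("inside z",np.round(np.percentile(flat[q][:,2],[1,5,25,50,75]),3))
    red=((I[...,0]>150)&(I[...,2]<60)&(I[...,1]<50)).reshape(-1)
    P=flat[red&(flat[:,2]>.1)]
    L=P[:,:2]; 
    if len(L)>10:
        _,lab,cen=cv2.kmeans(L.astype(np.float32),2,None,(3,50,1e-5),5,cv2.KMEANS_PP_CENTERS);print("lids",np.round(cen,4))
E
python3 - <<'E'
import cv2
a=cv2.imread('pics/side0.png');cv2.imwrite('pics/sc.png',cv2.resize(a[225:330,180:330],None,fx=5,fy=5,interpolation=cv2.INTER_CUBIC))
E
```

```text
top mat z 0.0010896856159529067
top A stalk top [ 0.6652 -0.2375] 36 dir -177.7 [0.0246 0.009 ] z [0.1157 0.1228 0.1284]
   rim (array([ 0.6659, -0.2379,  0.0246]), 53)
top B stalk top [ 0.4671 -0.1289] 35 dir -151.1 [0.0252 0.0095] z [0.1165 0.1231 0.127 ]
   rim (array([ 0.4674, -0.1289,  0.0275]), 61)
top C stalk top [ 0.4798 -0.2577] 37 dir 152.9 [0.0249 0.0096] z [0.1174 0.1228 0.1278]
   rim (array([ 0.4797, -0.2582,  0.0305]), 72)
top pot rim 137 (array([0.6012, 0.1801, 0.0368]), 109) [0.0977 0.1013 0.1061]
[0.0332 0.0344 0.0349 0.0357 0.0367 0.038  0.0388 0.0392 0.04  ]
inside z [0.014 0.015 0.018 0.02  0.022]
lids [[0.5382 0.3576]
 [0.5691 0.269 ]]
side mat z 0.002301910323919909
side A stalk top [ 0.6648 -0.2422] 75 dir -176.4 [0.0251 0.0115] z [0.1142 0.1229 0.1252]
   rim (array([ 0.6655, -0.2411,  0.0244]), 102)
side B stalk top [ 0.4669 -0.1335] 75 dir -151.9 [0.0257 0.0095] z [0.1134 0.122  0.1249]
   rim (array([ 0.4673, -0.132 ,  0.0276]), 125)
side C stalk top [ 0.4795 -0.2618] 92 dir -25.3 [0.0247 0.0102] z [0.1138 0.1221 0.1256]
   rim (array([ 0.48  , -0.2599,  0.0301]), 156)
side pot rim 161 (array([0.6015, 0.1768, 0.0371]), 111) [0.0977 0.101  0.1033]
[0.0309 0.034  0.0345 0.0356 0.0369 0.038  0.039  0.0414 0.0534]Traceback (most recent call last):
  File "<stdin>", line 28, in <module>
    return _quantile_unchecked(
        a, q, axis, out, overwrite_input, method, keepdims, weights)
    return _ureduce(a,
                    func=_quantile_ureduce_func,
    ...<5 lines>...
                    overwrite_input=overwrite_input,
                    method=method)
    r = func(a, **kwargs)
    result = _quantile(arr,
                       quantiles=q,
    ...<2 lines>...
                       out=out,
                       weights=wgt)
    slices_having_nans = np.isnan(arr[-1, ...])
                                  ~~~^^^^^^^^^
IndexError: index -1 is out of bounds for axis 0 with size 0
```

View pics/sc.png

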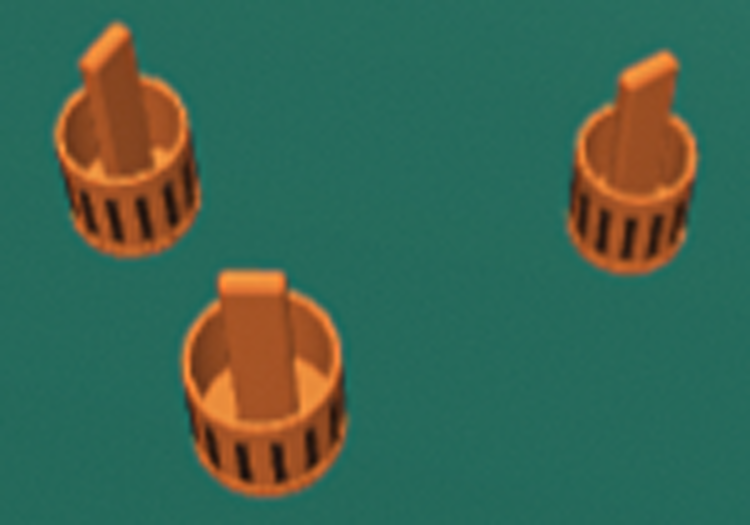

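Radii show that A at (.665,-.24) is the small basket, B at (.467,-.13) the middle and C at (.480,-.26) the large. The pot's rim ring (34.4–39 mm radius) points to the large one, so I try C first.

```bash
cat >> h.py <<'E'
from scipy.spatial.transform import Rotation as Ro
def delta(p,yaw=None):
    s=r.get_state();R=Ro.from_euler('xyz',s["eef_rot"],degrees=True).as_matrix()
    d=R.T@(np.array(p)-s["tcp_pos"])
    t=0 if yaw is None else -np.radians((yaw-s["eef_rot"][2]+180)%360-180)
    print(round(s["time_s"],2),np.round(s["tcp_pos"],4),np.round(s["eef_rot"],2),"F",np.round(s["contact_force"],2),"w",round(s["gripper_width"],4),"j6",round(s["joints"][5],1)," -> d",np.round(d,4),"turn",round(t,4))
    return d,t
E
python3 - <<'E'
from h import *
delta([.5,.2,.25],-26.4)
delta([.48,-.26,.25],-26.4)
E
```

```text
0.9 [0.1767 0.6514 0.2456] [-180.     -0.    -15.17] F [ 0.17  0.06 -0.52] w 0.0876 j6 -16.5  -> d [ 0.4302  0.3511 -0.0044] turn 0.196
0.9 [0.1767 0.6514 0.2456] [-180.     -0.    -15.17] F [ 0.17  0.06 -0.52] w 0.0876 j6 -16.5  -> d [ 0.5313  0.8003 -0.0044] turn 0.196
```

Call:
step_arm:
  motion:
    - [0.05,0.048,0.039,0,0.04]
    - [0.05,0.096,0.078,0,0.08]
    - [0.05,0.144,0.117,0,0.12]
    - [0.05,0.192,0.156,0,0.16]
    - [0.05,0.24,0.195,0,0.196]

```text
time_s: 1.52
tcp_pos: [0.3581, 0.3988, 0.2459]
eef_rot: [-180.0, -0.0, -26.4]
contact_force: [1.7, 0.3, -0.5]
gripper_width: 0.0507
```

Run:
```python
from h import *
delta([.5,.2,.25],-26.4)
```

```text
1.52 [0.3581 0.3988 0.2459] [-179.96   -0.    -26.44] F [ 1.74  0.32 -0.5 ] w 0.0507 j6 -5.5  -> d [ 0.2156  0.1148 -0.0042] turn -0.0008
```

Call:
step_arm:
  motion:
    - [0.05,0.054,0.029,0,0]
    - [0.05,0.108,0.058,0,0]
    - [0.05,0.162,0.086,0,0]
    - [0.05,0.215,0.115,0,0]
    - [0.05,0.243,0.171,0,0]

```text
time_s: 2.15
tcp_pos: [0.5006, 0.1378, 0.2453]
eef_rot: [180.0, -0.0, -26.4]
contact_force: [0.2, 0.1, -0.9]
gripper_width: 0.0499
```

Run:
```python
from h import *
delta([.48,-.26,.25],-26.4)
```

```text
2.15 [0.5006 0.1378 0.2453] [ 1.7998e+02 -2.0000e-02 -2.6430e+01] F [ 0.21  0.11 -0.94] w 0.0499 j6 26.5  -> d [ 0.1586  0.3654 -0.0046] turn -0.0005
```

Call:
step_arm:
  motion:
    - [0.05,0.024,0.056,0,0]
    - [0.05,0.048,0.112,0,0]
    - [0.05,0.072,0.168,0,0]
    - [0.05,0.096,0.224,0,0]
    - [0.05,0.12,0.28,0,0]

```text
time_s: 2.78
tcp_pos: [0.4816, -0.1667, 0.2461]
eef_rot: [-180.0, -0.1, -26.4]
contact_force: [1.9, 0.9, -0.1]
gripper_width: 0.0499
```

Run:
```python
from h import *
delta([.48,-.2595,.17],-26.4)
```

```text
2.77 [ 0.4816 -0.1667  0.2461] [-1.7997e+02 -6.0000e-02 -2.6380e+01] F [ 1.85  0.94 -0.09] w 0.0499 j6 60.6  -> d [0.0397 0.0838 0.0761] turn 0.0003
```

Call:
step_arm:
  motion:
    - [0.05,0.02,0.042,0,0]
    - [0.05,0.04,0.084,0.03,0]
    - [0.05,0.04,0.084,0.076,0]
    - [0.05,0.04,0.084,0.076,0]

```text
time_s: 3.28
tcp_pos: [0.4778, -0.2579, 0.1667]
eef_rot: [179.9, 0.4, -26.5]
contact_force: [0.1, 0.5, 0.7]
gripper_width: 0.0498
```

Run:
```python
from h import *
delta([.48,-.2595,.108],-26.4)
for n in("top","side"):
    c=capture(n);save(c,n+"1")
    a=cv2.imread(f"pics/{n}1.png"); p=proj(c,[[.48,-.26,.1]])[0].astype(int);x,y=p-[60,50]
    cv2.imwrite(f"pics/{n}1z.png",cv2.resize(a[max(y,0):y+100,max(x,0):x+120],None,fx=5,fy=5,interpolation=cv2.INTER_CUBIC))
```

```text
3.27 [ 0.4778 -0.2579  0.1667] [179.91   0.38 -26.51] F [0.15 0.51 0.67] w 0.0498 j6 71.2  -> d [0.0031 0.0004 0.0587] turn -0.0019
```

View pics/side1z.png

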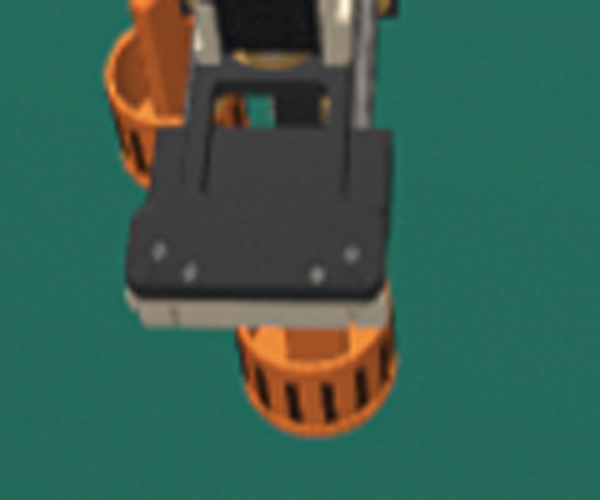

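View pics/top1z.png

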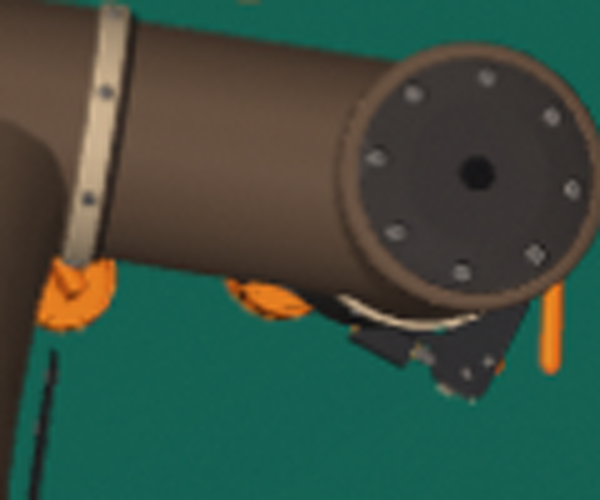

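Call:
step_arm:
  motion:
    - [0.05,0,0,0.02,0]
    - [0.05,0,0,0.04,0]
    - [0.05,0,0,0.055,0]
    - [0.05,0,0,0.055,0]

```text
time_s: 3.88
tcp_pos: [0.4806, -0.2575, 0.1149]
eef_rot: [180.0, 0.0, -26.3]
contact_force: [-0.2, -0.3, 0.0]
gripper_width: 0.0502
```

Run:
```python
from h import *
delta([.48,-.2595,.108],-26.4)
```

```text
3.88 [ 0.4806 -0.2575  0.1149] [179.99   0.   -26.35] F [-0.22 -0.29  0.01] w 0.0502 j6 71.2  -> d [0.0003 0.0021 0.0069] turn 0.0009
```

Call:
step_arm:
  motion:
    - [0.05,0,0.001,0.007,0]
    - [0.03,0,0.001,0.007,0]
    - [0.018,0,0.001,0.007,0]
    - [0.008,0,0.001,0.007,0]
    - [0.005,0,0.001,0.007,0]
  newtons: 20

```text
time_s: 4.5
tcp_pos: [0.48, -0.2588, 0.1077]
eef_rot: [-180.0, -0.0, -26.4]
contact_force: [-0.2, 0.0, -0.5]
gripper_width: 0.0154
```

Call:
step_arm:
  motion:
    - [0.005,0,0,0,0]
    - [0.005,0,0,0,0]
    - [0.005,0,0,0,0]
  newtons: 25

```text
time_s: 4.88
tcp_pos: [0.4798, -0.2587, 0.1075]
eef_rot: [180.0, 0.0, -26.4]
contact_force: [1.2, 0.3, -0.5]
gripper_width: 0.0103
```

Call:
step_arm:
  motion:
    - [0.005,0,0,-0.01,0]
    - [0.005,0,0,-0.04,0]
    - [0.005,0,0,-0.08,0]
    - [0.005,0,0,-0.12,0]
    - [0.005,0,0,-0.147,0]

```text
time_s: 5.5
tcp_pos: [0.4803, -0.2589, 0.2576]
eef_rot: [-180.0, -0.2, -26.4]
contact_force: [0.8, -0.6, 0.1]
gripper_width: 0.01
```

Run:
```python
from h import *
delta([.6013,.1785,.255],-26.4)
```

```text
5.5 [ 0.4803 -0.2589  0.2576] [-1.7997e+02 -1.7000e-01 -2.6390e+01] F [ 0.83 -0.57  0.11] w 0.01 j6 71.3  -> d [-0.0861 -0.4456  0.0026] turn 0.0001
```

Call:
step_arm:
  motion:
    - [0.005,-0.004,-0.02,0,0]
    - [0.005,-0.012,-0.06,0,0]
    - [0.005,-0.021,-0.108,0,0]
    - [0.005,-0.03,-0.156,0,0]
    - [0.005,-0.039,-0.204,0,0]

```text
time_s: 6.12
tcp_pos: [0.5359, -0.0572, 0.2555]
eef_rot: [-180.0, -0.0, -26.4]
contact_force: [0.7, -0.6, 0.3]
gripper_width: 0.0101
```

Call:
step_arm:
  motion:
    - [0.005,-0.009,-0.048,0,0]
    - [0.005,-0.018,-0.096,0,0]
    - [0.005,-0.027,-0.14,0,0]
    - [0.005,-0.034,-0.18,0,0]
    - [0.005,-0.037,-0.195,0,0]

```text
time_s: 6.75
tcp_pos: [0.5896, 0.1344, 0.2549]
eef_rot: [-180.0, -0.0, -26.3]
contact_force: [-0.4, 0.1, -0.9]
gripper_width: 0.0099
```

Run:
```python
from h import *
delta([.6013,.1785,.255],-26.4)
for n in("top","side"):
    c=capture(n);save(c,n+"2");np.savez(f"{n}2.npz",W=cloud(c),img=c["image"])
```

```text
6.75 [0.5896 0.1344 0.2549] [-1.7999e+02 -1.0000e-02 -2.6300e+01] F [-0.42  0.06 -0.94] w 0.0099 j6 32.4  -> d [-0.009  -0.0447 -0.0001] turn 0.0018
```

View pics/side2.png

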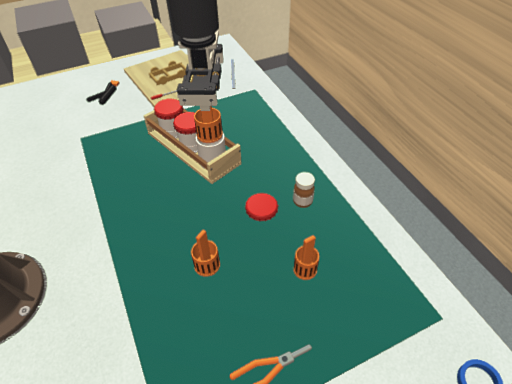

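View pics/top2.png

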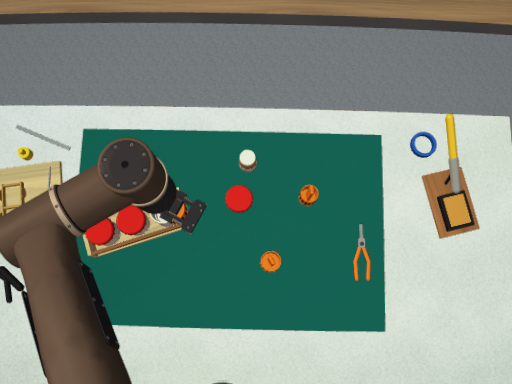

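```bash
cat >> h.py <<'E'
from scipy.optimize import least_squares
def cylfit(P,R,c0):
    f=lambda c:np.hypot(P[:,0]-c[0],P[:,1]-c[1])-R
    s=least_squares(f,c0,loss='soft_l1',f_scale=.001);return s.x,np.median(abs(s.fun))
E
python3 - <<'E'
from h import *
d=np.load("side2.npz");W=d["W"].reshape(-1,3);I=d["img"].astype(int).reshape(-1,3)
o=(I[:,0]>150)&(I[:,2]<70)&(I[:,1]>50)
q=o&(np.hypot(W[:,0]-.59,W[:,1]-.134)<.05)&(W[:,2]>.14)
P=W[q];print(len(P),np.nanmin(P[:,2]),np.nanmax(P[:,2]))
Q=P[(P[:,2]>.155)&(P[:,2]<.2)];v=np.array([.59-.372,.134+.627]);v/=np.linalg.norm(v)
Q=Q[(Q[:,:2]-[.59,.134])@v<-.01]
print(len(Q),cylfit(Q,.032,[.59,.134]))
for lo,hi in((.155,.175),(.18,.2)):
    S=Q[(Q[:,2]>lo)&(Q[:,2]<hi)];print(lo,len(S),cylfit(S,.032,[.59,.134]))
# same on start view for C, and pot outside wall
d=np.load("side0.npz");W=d["W"].reshape(-1,3);I=d["img"].astype(int).reshape(-1,3)
o=(I[:,0]>150)&(I[:,2]<70)&(I[:,1]>50)
q=o&(np.hypot(W[:,0]-.48,W[:,1]+.26)<.05)
P=W[q];v=np.array([.48-.372,-.26+.627]);v/=np.linalg.norm(v)
Q=P[(P[:,2]>.01)&(P[:,2]<.055)];Q=Q[(Q[:,:2]-[.48,-.26])@v<-.01];print("C0",len(Q),cylfit(Q,.032,[.48,-.26]))
E
```

```text
446 0.14997439005374358 0.2322926682487445
141 (array([0.58977519, 0.13339402]), np.float64(0.0007478195831936846))
0.155 70 (array([0.58980357, 0.13306852]), np.float64(0.0005997325779462034))
0.18 54 (array([0.5894452 , 0.13387828]), np.float64(0.0008054028881153315))
C0 110 (array([ 0.48044769, -0.25837678]), np.float64(0.0003842056251408023))
```

Call:
step_arm:
  motion:
    - [0.005,-0.004,-0.02,0,0]
    - [0.005,-0.008,-0.038,0,0]
    - [0.005,-0.009,-0.0447,0.01,0]
    - [0.005,-0.009,-0.0447,0.03,0]
    - [0.005,-0.009,-0.0447,0.04,0]

```text
time_s: 7.48
tcp_pos: [0.6003, 0.1761, 0.2127]
eef_rot: [179.9, 0.1, -26.4]
contact_force: [0.6, -1.0, -1.7]
gripper_width: 0.0098
```

Call:
step_arm:
  motion:
    - [0.005,0,0,0,0]

```text
time_s: 7.6
tcp_pos: [0.6006, 0.176, 0.2135]
eef_rot: [179.9, 0.1, -26.4]
contact_force: [0.1, 0.7, -0.5]
gripper_width: 0.0099
```

Run:
```python
from h import *
delta([.6013,.1785,.215],-26.4)
c=capture("side");save(c,"side3");W0=cloud(c);np.savez("side3.npz",W=W0,img=c["image"])
a=cv2.imread("pics/side3.png");cv2.imwrite("pics/side3z.png",cv2.resize(a[80:190,140:260],None,fx=5,fy=5,interpolation=cv2.INTER_CUBIC))
W=W0.reshape(-1,3);I=c["image"].astype(int).reshape(-1,3)
o=(I[:,0]>150)&(I[:,2]<70)&(I[:,1]>50)
v=np.array([.6-.372,.178+.627]);v/=np.linalg.norm(v)
q=(np.hypot(W[:,0]-.6013,W[:,1]-.1785)<.05)&((W[:,:2]-[.6013,.1785])@v<-.01)
Q=W[q&o&(W[:,2]>.115)&(W[:,2]<.165)];print("basket",len(Q),cylfit(Q,.032,[.6,.178]))
white=(I.min(1)>120)
for R in(.036,.0375,.039):
    Q=W[q&~o&(W[:,2]>.072)&(W[:,2]<.098)];print("pot",len(Q),cylfit(Q,R,[.6,.178]))
```

```text
7.6 [0.6006 0.176  0.2135] [ 1.799e+02  6.000e-02 -2.642e+01] F [ 0.07  0.65 -0.49] w 0.0099 j6 29.4  -> d [-0.0005 -0.0025 -0.0015] turn -0.0003
basket 157 (array([0.59960254, 0.17507714]), np.float64(0.0009106839839683814))
pot 199 (array([0.6016056 , 0.17531932]), np.float64(0.0010177108362924778))
pot 199 (array([0.60206308, 0.17703857]), np.float64(0.0007939972731300718))
pot 199 (array([0.60257507, 0.1787755 ]), np.float64(0.0007819707690090022))
```

View pics/side3z.png

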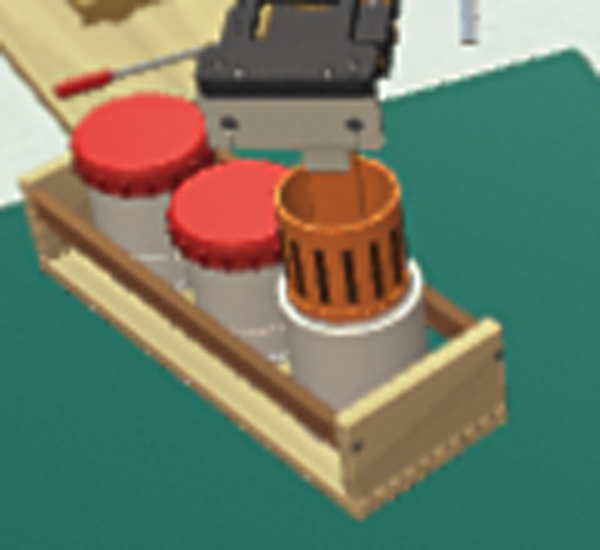

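Call:
step_arm:
  motion:
    - [0.005,0,-0.0015,0,0]
    - [0.005,0.0005,-0.003,0,0]
    - [0.005,0.0005,-0.003,0.004,0]
    - [0.005,0.0005,-0.003,0.008,0]
    - [0.005,0.0005,-0.003,0.01,0]

```text
time_s: 8.28
tcp_pos: [0.6026, 0.1789, 0.204]
eef_rot: [180.0, 0.0, -26.4]
contact_force: [0.3, -0.7, -1.1]
gripper_width: 0.0098
```

Call:
step_arm:
  motion:
    - [0.005,0,0,0.002,0]
    - [0.005,0,0,0.004,0]
    - [0.005,0,0,0.004,0]

```text
time_s: 8.65
tcp_pos: [0.6028, 0.1789, 0.2004]
eef_rot: [180.0, 0.0, -26.4]
contact_force: [-0.1, 0.5, -0.7]
gripper_width: 0.0099
```

Call:
step_arm:
  motion:
    - [0.005,0,0,0.003,0]
    - [0.005,0,0,0.006,0]
    - [0.005,0,0,0.009,0]
    - [0.005,0,0,0.01,0]
    - [0.005,0,0,0.01,0]

```text
time_s: 9.28
tcp_pos: [0.6028, 0.1789, 0.1905]
eef_rot: [180.0, 0.0, -26.4]
contact_force: [0.5, 1.0, -0.1]
gripper_width: 0.0101
```

Run:
```python
from h import *
delta([.602,.1785,.1475],-26.4);print(r.get_state()["moment"])
c=capture("side");save(c,"side4")
a=cv2.imread("pics/side4.png");cv2.imwrite("pics/side4z.png",cv2.resize(a[80:190,140:260],None,fx=5,fy=5,interpolation=cv2.INTER_CUBIC))
```

```text
9.28 [0.6028 0.1789 0.1905] [179.99   0.   -26.4 ] F [ 0.5   0.95 -0.12] w 0.0101 j6 29.3  -> d [-0.0006  0.0008  0.043 ] turn 0.0
[-0.00405845 -0.08563417 -0.01783931]
```

View pics/side4z.png

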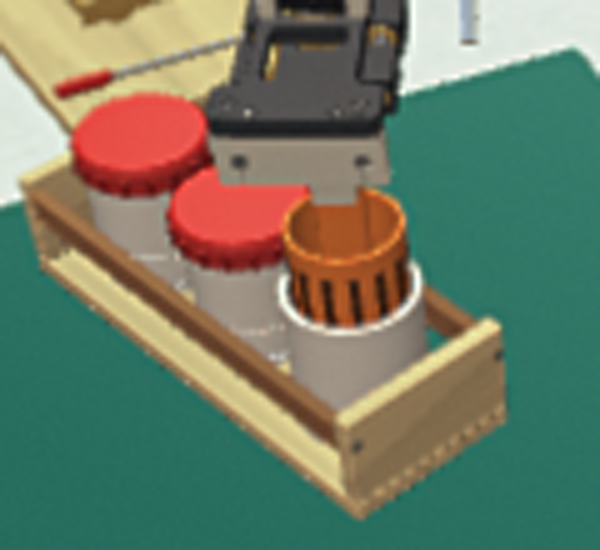

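The large basket is entering the pot freely, with its foot below the rim and no contact force. I keep lowering it.

Call:
step_arm:
  motion:
    - [0.005,0,0,0.004,0]
    - [0.005,0,0,0.008,0]
    - [0.005,0,0,0.012,0]
    - [0.005,0,0,0.016,0]
    - [0.005,0,0,0.018,0]

```text
time_s: 9.95
tcp_pos: [0.6027, 0.1789, 0.1721]
eef_rot: [180.0, 0.0, -26.4]
contact_force: [-0.1, -0.9, -1.3]
gripper_width: 0.0099
```

Call:
step_arm:
  motion:
    - [0.005,0,0,0.004,0]
    - [0.005,0,0,0.008,0]
    - [0.005,0,0,0.012,0]
    - [0.005,0,0,0.016,0]
    - [0.005,0,0,0.018,0]

```text
time_s: 10.58
tcp_pos: [0.6028, 0.1789, 0.1542]
eef_rot: [180.0, 0.0, -26.4]
contact_force: [0.0, -0.6, -0.0]
gripper_width: 0.01
```

Now slowly to the ledge, watching the force.

Call:
step_arm:
  motion:
    - [0.005,0,0,0.001,0]
    - [0.005,0,0,0.002,0]
    - [0.005,0,0,0.003,0]
    - [0.005,0,0,0.004,0]
    - [0.005,0,0,0.005,0]

```text
time_s: 11.2
tcp_pos: [0.6029, 0.1789, 0.1495]
eef_rot: [-180.0, -0.0, -26.4]
contact_force: [-0.0, -0.3, 0.0]
gripper_width: 0.0097
```

Call:
step_arm:
  motion:
    - [0.005,0,0,0.0005,0]
    - [0.005,0,0,0.001,0]
    - [0.005,0,0,0.0015,0]
    - [0.005,0,0,0.002,0]

```text
time_s: 11.7
tcp_pos: [0.6028, 0.1789, 0.1475]
eef_rot: [180.0, 0.0, -26.4]
contact_force: [-0.7, -0.3, 0.1]
gripper_width: 0.0098
```

Call:
step_arm:
  motion:
    - [0.005,0,0,0.0005,0]
    - [0.005,0,0,0.001,0]
    - [0.005,0,0,0.0015,0]
    - [0.005,0,0,0.002,0]

```text
time_s: 12.2
tcp_pos: [0.603, 0.179, 0.1472]
eef_rot: [-180.0, -0.1, -26.4]
contact_force: [-5.7, 0.3, 13.2]
gripper_width: 0.0098
```

Run:
```python
from h import *
delta([.602,.1785,.1475],-26.4)
c=capture("side");save(c,"side5")
a=cv2.imread("pics/side5.png");cv2.imwrite("pics/side5z.png",cv2.resize(a[80:190,140:260],None,fx=5,fy=5,interpolation=cv2.INTER_CUBIC))
W=cloud(c).reshape(-1,3);I=c["image"].astype(int).reshape(-1,3)
o=(I[:,0]>150)&(I[:,2]<70)&(I[:,1]>50)
q=o&(np.hypot(W[:,0]-.602,W[:,1]-.1785)<.036)
P=W[q];print(len(P),np.round(np.percentile(P[:,2],[2,10,25,50,75,90,98]),4))
```

```text
12.2 [0.603  0.179  0.1472] [-1.7997e+02 -5.0000e-02 -2.6370e+01] F [-5.67  0.31 13.23] w 0.0098 j6 29.3  -> d [-0.0007  0.0009 -0.0003] turn 0.0005
161 [0.0643 0.0747 0.0855 0.096  0.1023 0.1101 0.1155]
```

View pics/side5z.png

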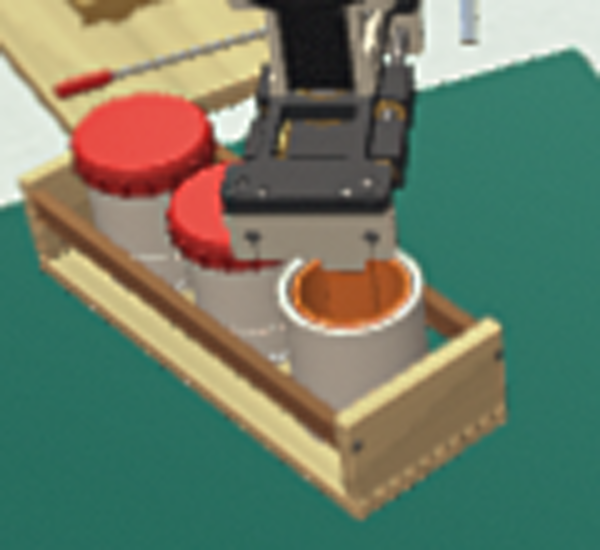

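Contact came at the ledge depth (TCP 0.1472 m against 0.1475 predicted), with the rims level. I relieve the force, release and back away.

Call:
step_arm:
  motion:
    - [0.005,0,0,-0.0015,0]
    - [0.005,0,0,-0.0015,0]
    - [0.02,0,0,-0.0015,0]
    - [0.03,0,0,-0.0015,0]
    - [0.03,0,0,-0.0015,0]

```text
time_s: 12.88
tcp_pos: [0.6028, 0.1789, 0.1469]
eef_rot: [180.0, 0.0, -26.4]
contact_force: [0.0, 0.8, -0.4]
gripper_width: 0.0291
```

Call:
step_arm:
  motion:
    - [0.03,0,0,-0.005,0]
    - [0.03,0,0,-0.015,0]
    - [0.03,0,0,-0.035,0]
    - [0.03,0,0,-0.065,0]
    - [0.03,0,0,-0.1,0]

```text
time_s: 13.5
tcp_pos: [0.6027, 0.1788, 0.2485]
eef_rot: [180.0, 0.0, -26.4]
contact_force: [1.4, 0.9, 0.6]
gripper_width: 0.03
```

Call:
step_arm:
  motion:
    - [0.03,0,0,-0.02,0]
    - [0.03,-0.05,0,-0.02,0]
    - [0.03,-0.1,0.0,-0.02,0]
    - [0.03,-0.1,-0.06,-0.02,0]
    - [0.03,-0.1,-0.12,-0.02,0]

```text
time_s: 14.12
tcp_pos: [0.5667, 0.3322, 0.2696]
eef_rot: [-179.8, -0.1, -26.4]
contact_force: [1.3, -0.1, 1.6]
gripper_width: 0.0302
```

Call:
step_arm:
  motion:
    - [0.03,-0.03,-0.05,0,0]
    - [0.03,-0.06,-0.1,0,0]
    - [0.03,-0.08,-0.15,0,0]
    - [0.03,-0.08,-0.15,0,0]

```text
time_s: 14.62
tcp_pos: [0.5608, 0.5043, 0.2656]
eef_rot: [179.9, 0.0, -26.2]
contact_force: [-0.5, -1.1, -0.2]
gripper_width: 0.0299
```

Run:
```python
from h import *
delta([.602,.1785,.1475])
for n in("side","top"):
    c=capture(n);save(c,n+"6");a=cv2.imread(f"pics/{n}6.png")
    b=a[80:190,140:260] if n=="side" else a[160:260,70:190]
    cv2.imwrite(f"pics/{n}6z.png",cv2.resize(b,None,fx=5,fy=5,interpolation=cv2.INTER_CUBIC))
    W=cloud(c).reshape(-1,3)
    T=W[(np.hypot(W[:,0]-.602,W[:,1]-.1785)<.03)&(W[:,2]>.15)]
    if len(T):print(n,"stalk",T[:,:2].mean(0),np.percentile(T[:,2],[50,95]),len(T))
    print([(round(d["p"],2),np.round(d["location"],3).tolist()) for d in spotter.tip_of(n,"basket_large")])
```

```text
14.62 [0.5608 0.5043 0.2656] [ 1.7993e+02  2.0000e-02 -2.6230e+01] F [-0.46 -1.13 -0.24] w 0.0299 j6 7.1  -> d [0.181  0.2739 0.1184] turn 0
side stalk [0.60146346 0.17410669] [0.15954326 0.16468445] 66
[(0.61, [0.603, 0.181, 0.045])]
top stalk [0.60136635 0.17884546] [0.16316374 0.16728381] 42
[(0.85, [0.605, 0.18, 0.045])]
```

View pics/side6.png

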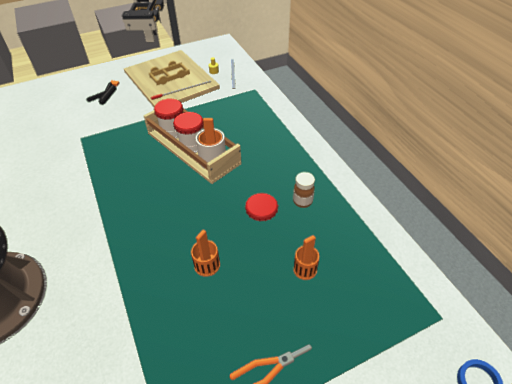

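View pics/side6z.png

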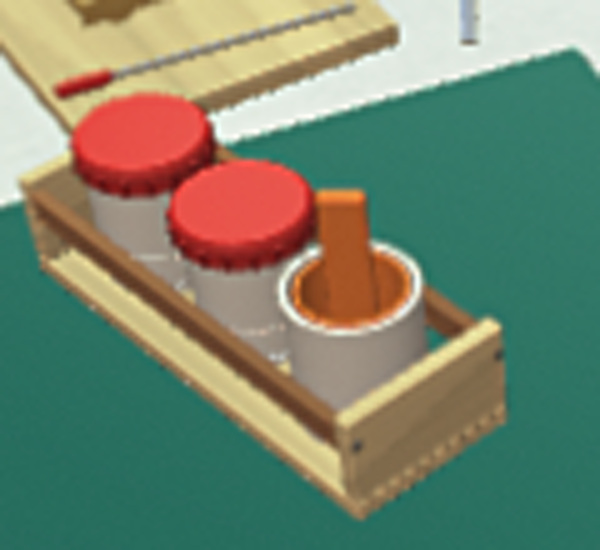

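View pics/top6z.png

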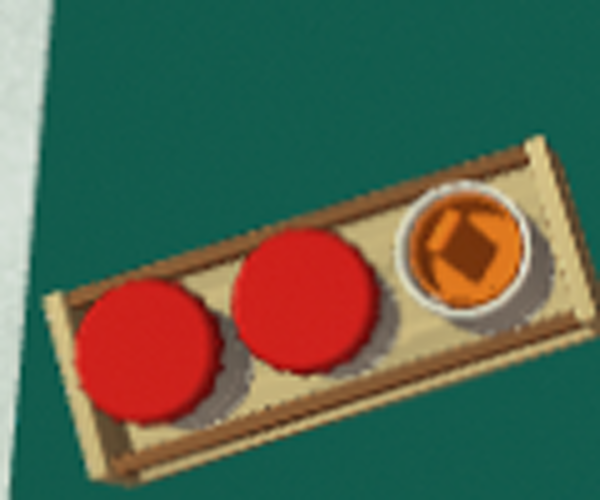

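```bash
python3 -c "
from plant import workorder
print(workorder.close_job())"
```

```text
the job is handed in; nothing more can be done
None
```

The large basket nests in the open pot. I lowered it in held by its stalk, released it once it rested on the ledge, and handed the job in at about 15 s. The pot's rim looked sized for the large basket in the pictures, so I tried it first, and I did not need to try the other two.

**Fit:** It slid in without measurable contact. It met the ledge with the TCP at 0.1472 m, against 0.1475 m predicted, with a peak force of about 13 N. It did not sink past the ledge.

**Last checks before handing in:**
- **Basket in the pot:** the rims look level, with an even gap all round. The network put its underside at z ≈ 0.045 m, where the ledge should be at 0.043 m. The stalk top measured about 0.165 m, as expected.
- **Everything else:** the small and middle baskets still stand upright. In the last side picture the pliers, red lid and flux bottle look where they were; I checked these by eye only. The gripper was well clear and touching nothing.

**Disagreement:** the two cameras put the seated stalk top about 5 mm apart in y (side 0.174, top 0.179). They already differed by about 4 mm on the stalks at the start, so I take this as calibration error rather than tilt.

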